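Feed a lining strip under the hold-down spring of a cut-off box

TASK

The little cut-off box on the cart is to be loaded for the next saw cut. First press its raised flip stop down with a fingertip until it lies flat across the groove. Then put the closed fingertips on top of the strip of lining that lies in the groove, press it down hard and, still pressing, slide it under the leaf spring until its end is fully home against the stop; leave it there, flat in the groove and held by the spring. Only press and push: nothing is to be gripped or lifted, and the other things on the cart stay where they are.

Things in the scene. Friction and masses are not known exactly. Their poses are not given: they have to be found in the camera images.
- cutoff_box: Cut-off box (small mitre box) screwed to the cart: plywood deck 102 x 244 mm on a riser, top 75 mm above the cart, two wooden rails on it forming a groove. Origin under the deck's middle, on the cart top (z = 0), below the groove's centre line. x points to the back (deck from x = -50 to +52 mm), y along the groove in the feed direction, z up.
- groove (a point): On the groove's bed, 75 mm above the box's origin. The groove is 16 mm wide, its bed a slick white runner; the rails beside it are 14 mm tall (top at z = 89 mm) and run from y = -122 to +88 mm in the box's frame. A strip in it stands 2 mm proud of the rails: no room for a finger behind its end. A wooden post (x 29 to 51, y 26 to 66 mm, top z 105 mm) carries the spring.
- lining: The strip to feed: plain reddish-brown lining with small saw kerfs, 14 mm wide (x), 118 mm long (y), 16 mm tall, about 30 g, lying in the groove on the -y side of the spring; its top is 91 mm above the cart. Origin at the middle of its underside. Home, the origin is at y = +37 mm in the box's frame. Pressed on top with 10 to 25 N it slides with the fingertip; pressed lightly, the finger slips.
- leaf (a joint): Leaf spring hold-down: a 30 mm wide steel leaf reaching from the post over the groove, with a folded steel shoe (30 degree ramps to either side) under its end. Angle in rad: 0 at rest (shoe about 11 mm above the bed), growing as the shoe is lifted; about 0.14 when it rides on the strip, pressing with about 4.5 N. Springs back.
- spring_shoe (a point): Middle of the shoe's lowest face: x about 0, y = +46 mm in the box's frame. The shoe and its ramps reach 17 mm along y to either side of it; no part of the spring is higher than 107 mm above the cart. Keep the arm clear of what stands round the box: boards in front 144 mm tall, blue bin to its right 160 mm, upright pipe by the cart at x = 0.58, y = -0.38 m.
- flip_stop (a joint): Flip stop: aluminium bar 12 mm wide on a hinge pin (along y) behind the groove, at x = +32, z = 88 mm in the box's frame. Angle in rad: 0 is down, flat across the groove, bar at y = 96 to 108 mm, its upper face at z = 90 mm; starts raised 0.45 to 0.8, free end up. Stays where it is left (stiff hinge, about 2 N at the bar); cannot go below 0.
- stop_tip (a point): On the upper face of the flip stop, 60 mm from the hinge pin, near its thumb tab (the tab ends 16 mm farther on). When down it is at x = -28, y = 102, z = 90 mm in the box's frame.
- pencil: Bystander: pencil, 166 mm long, 7 mm thick, lying along the front ledge of the cut-off box's deck (39 mm in front of the groove's middle). Origin at its middle, underside.
- light_lining: Bystander: pale kerfed lining, 14 x 122 x 16 mm, on the cart behind the box. Origin at the middle of its underside.
- short_lining: Bystander: pale kerfed lining, 14 x 108 x 16 mm, on the cart behind the box. Origin at the middle of its underside.
- maple_caul: Bystander: small maple block, 18 x 74 x 14 mm, on the cart behind the box. Origin at the middle of its underside.
- tape: Bystander: roll of masking tape, 50 mm across, 19 mm tall, at the front left of the cart. Origin at the middle of its underside.

How it is judged:
On the way, in this order (a step that is already met when the one before it is completed fails the run):
1. the flip stop is pressed down flat across the groove (value of joint flip_stop below 0.06 rad), for 0.2 s.
2. the strip is pressed down hard (over 7 N) by the fingers while it is still short of the spring (contact force between the fingers and lining above 7 N and y of lining in the frame of cutoff_box below -0.02 m), for 0.1 s.
3. still pressed hard (over 7 N), the strip has passed under the spring and lifted it (contact force between the fingers and lining above 7 N and y of lining in the frame of cutoff_box above 0 m and value of joint leaf above 0.1 rad), for 0.1 s.
At the end, for the whole second after the job is handed in: The flip stop is down (within 0.06 rad), the strip lies flat in the groove with its end within about 3 mm of the stop, at rest, and the leaf spring rides on it (lifted more than 0.1 rad) (value of joint flip_stop below 0.06 rad and y of lining in the frame of cutoff_box between 0.0335 and 0.0395 m and x of lining in the frame of cutoff_box between -0.003 and 0.003 m and z of lining in the frame of cutoff_box between 0.072 and 0.0775 m and angle between the y axis of lining and the y axis of cutoff_box, either way round below 0.04 rad and angle between lining's own z axis and vertical below 0.05 rad and value of joint leaf above 0.1 rad and linear speed of lining below 0.01 m/s); the robot touches nothing.
It fails at once if the strip is lifted out of the groove (more than 8 mm off its bed) or tipped (z of lining in the frame of cutoff_box above 0.083 m or angle between lining's own z axis and vertical above 0.25 rad).
It fails at once if another thing on the cart is moved more than 20 mm (distance of any of pencil, light_lining, short_lining, maple_caul, tape from where it was at the start of the episode above 0.02 m).
It also fails if it takes over 58 s, if anything falls off the work surface, if the arm or the gripper's body presses on something with over 40 N, if the wrist force passes 120 N, or if a joint passes its speed limit or range.

ROBOT

A 6-joint arm with a two-finger parallel gripper is mounted at the origin on a cart in front of the work surface, level with it; the furniture and walls round the work are solid. World frame = base frame: x ahead of the robot, y to its left, z up, the work surface at z = 0. Lengths are in m, angles in rad, forces in N, time in s.
With the tool pointing down it reaches from about 0.3 to 0.875 m from the base axis. Payload 6.4 kg.
Tool frame: the origin (TCP) lies where the fingers leave the gripper's body, on its centre line; the fingertips stand 73 mm ahead of it and the grasp point (between the pads) lies 54 mm ahead of it; z points along the fingers, y is the line along which they close (so a half turn about z gives the same grasp; the last joint's range is limited). The gripper opens to 85 mm and grips with 20 to 120 N. Pads are 22 mm wide; open, the fingers measure 114 mm over their backs; the gripper's body (76 mm by 85 mm) begins 54 mm behind the grasp point. The pads swing forward as they close: fully open they stand 13 mm farther back than shut.
Start: joints at [-1.368, 0.181, 1.607, -0, 1.354, -0.206], TCP at [0.229, -0.528, 0.304] pointing down, gripper open.
Joint ranges: [-2.99, 2.99], [-0.89, 2.07], [0.3, 2.58], [-1.14, 4.28], [0, 2.63], [-3.12, 3.12]. Speed limits (rad/s): [2.57, 2.57, 3.01, 3.14, 3.14, 3.14].

INTERFACE

Orientations are given as a unit quaternion [w, x, y, z].
In Python, from bench import ctrl gives the robot as it stands.
- The arm moves only by the tool carry_out, never from a script. Its argument "steps" is one flat list of numbers, 7 for each row, row after row: the shift along the tool's x, y, z in m, then the turn, a rotation vector about the tool's x, y, z in rad, then the opening, from 0 (shut) to 1 (fully open). In form: [dx, dy, dz, wx, wy, wz, claw, dx, dy, dz, wx, wy, wz, claw, ...]. A call has 1 to 20 rows; each row is the pose to reach, as a shift and turn from the pose commanded when the call began, along the tool's axes at that moment; what a row does not reach only later rows make up. A row lasts 1/10 s, in which the tool goes at most 50 mm and 8.59 degrees, less where a joint would pass 70% of its speed; a pose out of reach is approached as far as the arm can. A call with a gripper value outside its range is refused whole. The fingers move at their own pace and stop on an object; the grip force is fixed at half the most. Time passes only in rows, so rows that repeat a pose let the fingers close. It gives the time, the measured TCP pose, the force, the opening and the grip force at its end, in the units of the state.
- ctrl.get_obs(): the state, without advancing time (a new reading comes with each control period).
- ctrl.camera(name): name is "side" or "top" or "wrist"; returns the picture (480x640x3 uint8, red, green, blue); there is no depth.
- ctrl.camera_params(name): a dict with "vertical_fov" (degrees; the focal length in pixels is half the picture's height over the tangent of half this angle, whatever the lens; pixels are square), "cx", "cy" (the principal point, pixels), "cam_to_world" (4x4, takes a point from camera to world coordinates); the wrist camera has in their place "hand_eye" (4x4, takes a point from camera to tool coordinates, whose origin is the TCP and whose axes are the flange's). Camera axes: x right, y down, z forward; pixel columns grow to the right and rows downward; lengths in m; the calibration is good to about 2 mm. A picture is of the moment at which its call begins: read the wrist's pose just before it. camera_params takes no time and is no camera call.
- ctrl.hand_in(): hands the job in; it is judged then, once.
The state is a dict: "time_s": time; "q": joint angles; "dq": joint speeds; "joint_efforts": joint torques, N m; "eef_pos": TCP position; "eef_rot": TCP orientation; "wrist_force": force on the tool from outside, world axes, zero at the start; "torque": the same for the moment, N m; "opening": opening from 0.0 (shut) to 1.0 (fully open); "grasp_force": force on a finger pad.
Only numpy, scipy, OpenCV 4.12 (cv2) and the standard library are available. Lean on these libraries where they do the work, as an engineer would, in place of code of your own. Each camera call takes 0.05 s, during which the arm holds its last target. There are 200 camera calls.

## Working session

There is one attempt and no reset: what is moved stays moved. The work goes in short steps, Python scripts to look and compute and a tool call to move; the robot and the scene stay as the last step left them, time stands still between calls to the robot, and variables do not carry over. Pictures are saved under pics/ and viewed, at most 10 in all, crops included, and the job is handed in when it is done.

Besides the shell and the picture viewer there is one more tool, called as name(argument=value, ...) on one line, values as JSON. carry_out: Moves the arm, as the interface text tells. Its arguments: {"type":"object","properties":{"steps":{"type":"array"}},"required":["steps"]}

```bash
mkdir -p pics; python3 - <<'E'
from bench import ctrl
import cv2,numpy as np
o=ctrl.get_obs();print(o['time_s'],o['eef_pos'],o['eef_rot'],o['opening'],o['wrist_force'])
for n in("top","side"):
    cv2.imwrite(f"pics/{n}0.png",ctrl.camera(n)[:,:,::-1]);p=ctrl.camera_params(n);print(n,p['vertical_fov'],p['cx'],p['cy'],np.round(p['cam_to_world'],3).tolist())
E
```

```text
0.0 [ 0.22849342 -0.52721008  0.30301113] [-8.46773235e-04  9.79183803e-01  2.02973797e-01  3.26657465e-06] 1.0016541807832566 [ 0.88240401 -0.84804434  0.28225706]
top 42.562586293240535 314.0384513342757 238.2340526448951 [[0.0, -0.996, 0.087, 0.419], [-1.0, 0.0, 0.009, 0.147], [-0.009, -0.087, -0.996, 1.206], [0.0, 0.0, 0.0, 1.0]]
side 43.929910644384215 324.51637733117286 239.2767625276265 [[-0.841, -0.278, 0.463, 0.111], [-0.54, 0.433, -0.721, 0.756], [-0.0, -0.858, -0.514, 0.522], [0.0, 0.0, 0.0, 1.0]]
```

View pics/top0.png

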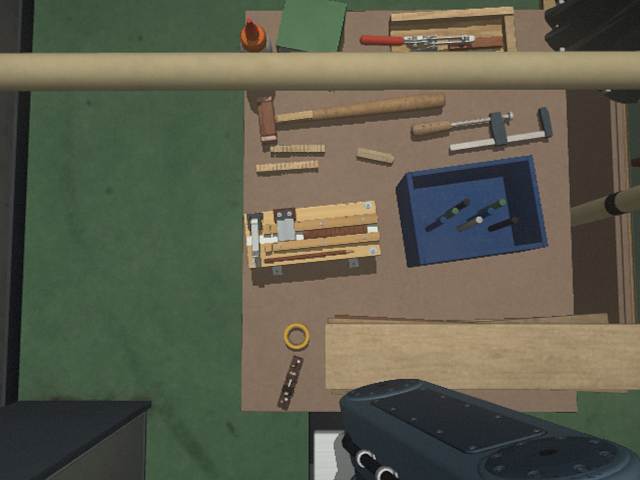

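View pics/side0.png

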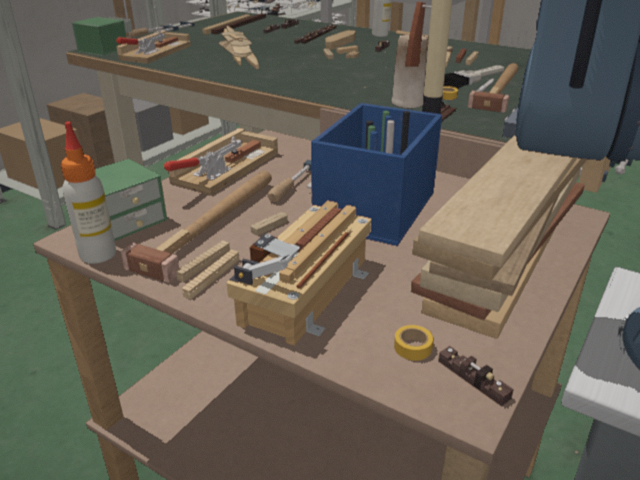

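The top view shows the box at about (245–380, 200–270), with its feed direction (+y) to the left. The strip is at about (295–372, 230), the spring at (285, 225) and the raised stop at (255, 235). I'll zoom in.

```bash
cat > h.py <<'E'
from bench import ctrl
import cv2,numpy as np
def ray(n,u,v):
    p=ctrl.camera_params(n);f=240/np.tan(np.radians(p['vertical_fov'])/2);M=np.array(p['cam_to_world'])
    return M[:3,3],M[:3,:3]@np.array([(u-p['cx'])/f,(v-p['cy'])/f,1])
def onz(n,u,v,z):
    o,d=ray(n,u,v);return o+d*(z-o[2])/d[2]
E
python3 - <<'E'
import cv2
a=cv2.imread("pics/top0.png");cv2.imwrite("pics/topc.png",cv2.resize(a[195:285,240:390],None,fx=5.3,fy=5.3,interpolation=cv2.INTER_CUBIC))
E
```

```text
(no output)
```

View pics/topc.png

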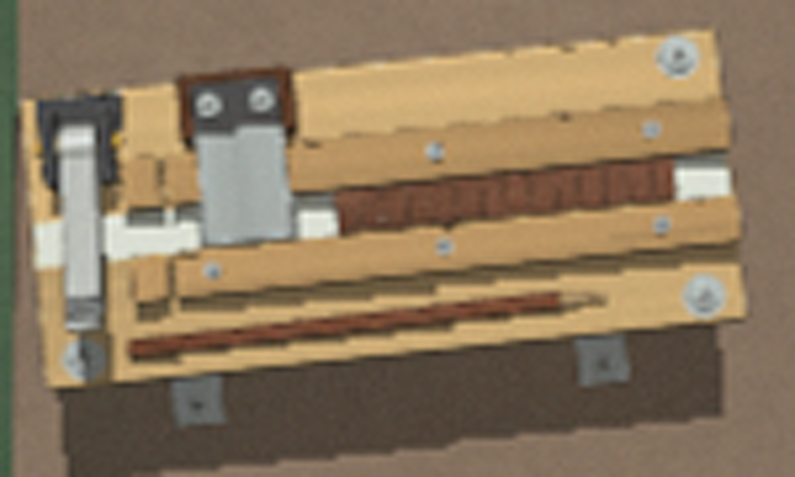

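The crop shows the deck corners at about (22,98), (715,30), (745,318) and (50,385). The strip's ends are at (338,213) and (674,181), and the stop bar is at (82,130–325).

```bash
python3 - <<'E'
from h import *
P=lambda u,v,z:onz("top",(u+.5)/5.3-.5+240,(v+.5)/5.3-.5+195,z)
TL,TR,BR,BL=[P(*c,.075)[:2] for c in((22,98),(715,30),(745,318),(50,385))]
print(TL,TR,BR,BL,np.linalg.norm(TL-TR),np.linalg.norm(TL-BL))
# box frame corners
src=np.array([[52,122],[52,-122],[-50,-122],[-50,122]])/1e3;dst=np.array([TL,TR,BR,BL])
a=src-src.mean(0);b=dst-dst.mean(0);yaw=np.arctan2((a[:,0]*b[:,1]-a[:,1]*b[:,0]).sum(),(a*b).sum())
R=np.array([[np.cos(yaw),-np.sin(yaw)],[np.sin(yaw),np.cos(yaw)]]);t=dst.mean(0)-R@src.mean(0)
print("yaw",yaw,"t",t,"res",(dst-(src@R.T+t))*1e3)
L=P(338,213,.091)[:2];Rr=P(674,181,.091)[:2]
print("strip ends box mm",(L-t)@R*1e3,(Rr-t)@R*1e3, np.linalg.norm(L-Rr))
o=P(205,180,.1)[:2];print("leaf left",(o-t)@R*1e3)
for c in((82,130),(82,300),(82,325)):print("stop",[((P(*c,z)[:2]-t)@R*1e3).round(1).tolist() for z in(.09,.12,.14)])
for n,(x,y) in dict(groove_front=(-8,-122),stop=(-28,102),stripc=(0,-60)).items():print(n,R@[x/1e3,y/1e3]+t)
# side-view check: predicted pixels
p=ctrl.camera_params("side");M=np.linalg.inv(p['cam_to_world']);f=240/np.tan(np.radians(p['vertical_fov'])/2)
for c in((-50,122,75),(-50,-122,75),(52,122,75)):
    w=np.r_[R@(np.array(c[:2])/1e3)+t,c[2]/1e3,1];q=M@w;print(c,f*q[0]/q[2]+p['cx'],f*q[1]/q[2]+p['cy'])
a=cv2.imread("pics/side0.png");cv2.imwrite("pics/sidec.png",cv2.resize(a[190:340,220:390],None,fx=4,fy=4,interpolation=cv2.INTER_CUBIC))
E
```

```text
[0.56419482 0.28767663] [0.58790422 0.04567382] [0.48719189 0.03611208] [0.46399598 0.27693775] 0.24316146261009186 0.10077266946815962
yaw 0.09741489612675039 t [0.52482647 0.16150281] res [[-0.51928602 -0.30533478]
 [-0.5415392   0.53502978]
 [ 0.26254056  0.89390822]
 [ 0.79828466 -1.12360321]]
strip ends box mm [-1.00803486 15.46397588] [  -1.30807334 -100.26981999] 0.1157341847914184
leaf left [13.80476828 59.31872521]
stop [[36.3, 100.5], [32.4, 97.7], [29.9, 95.8]]
stop [[-22.1, 105.7], [-24.4, 102.7], [-25.9, 100.7]]
stop [[-30.7, 106.4], [-32.7, 103.5], [-34.1, 101.5]]
groove_front [0.52873023 0.03930313]
stop [0.48703861 0.26029591]
stripc [0.53066212 0.10178727]
(-50, 122, 75) 293.816932493013 302.90865817763614
(-50, -122, 75) 371.6834555624089 218.11864277086613
(52, 122, 75) 225.92026222392178 281.3330870377427
```

View pics/sidec.png

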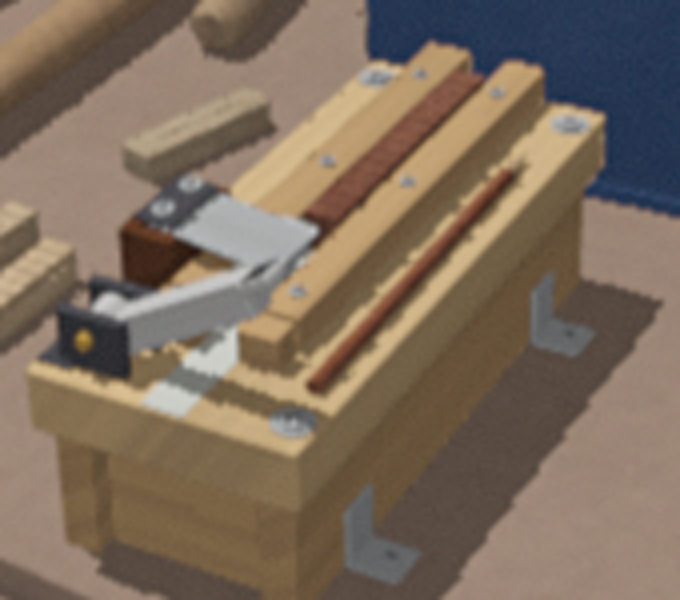

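The side view agrees with the fitted box pose: the deck corners are predicted within 2 px, and the stop is raised about 0.5 rad. I'll work out the move to a point above the stop.

```bash
cat >> h.py <<'E'
from scipy.spatial.transform import Rotation as Ro
YAW=.0974;T=np.array([.5248,.1615,0])
def go(bx,by,tipz,yaw=YAW+np.pi/2):
    "tool-frame shift/turn to put the closed fingertips at box (bx,by) mm, height tipz mm"
    o=ctrl.get_obs();q=o['eef_rot'];R=Ro.from_quat([q[1],q[2],q[3],q[0]])
    w=T+Ro.from_euler('z',YAW).apply(np.array([bx,by,0])/1e3)+[0,0,tipz/1e3+.073]
    Rt=Ro.from_euler('z',yaw)*Ro.from_euler('x',np.pi)
    print("t",o['time_s'],"at",np.round(o['eef_pos'],4),"F",np.round(o['wrist_force'],1),"to",w.round(4),"shift",np.round(R.inv().apply(w-o['eef_pos']),4),"turn",np.round((R.inv()*Rt).as_rotvec(),4))
def where():
    o=ctrl.get_obs();p=np.array(o['eef_pos'])-T;b=Ro.from_euler('z',-YAW).apply(p)*1e3;print("tip in box",b-[0,0,73],"F",np.round(o['wrist_force'],1),"t",o['time_s'],"op",o['opening'])
E
python3 -c "
from h import *
go(-20,103,230);go(-20,103,150)"
```

```text
t 0.1 at [ 0.2285 -0.5272  0.3031] F [-0.4  0.2 -0.6] to [0.4949 0.2621 0.303 ] shift [ 0.5582 -0.6184  0.0012] turn [-1.1000e-03 -1.2000e-03 -1.2594e+00]
t 0.1 at [ 0.2285 -0.5272  0.3031] F [-0.4  0.2 -0.6] to [0.4949 0.2621 0.223 ] shift [ 0.5582 -0.6182  0.0812] turn [-1.1000e-03 -1.2000e-03 -1.2594e+00]
```

carry_out(steps=[0.011, -0.012, 0, 0, 0, -0.025, 0, 0.028, -0.031, 0, 0, 0, -0.063, 0, 0.05, -0.056, 0, 0, 0, -0.113, 0, 0.078, -0.087, 0, 0, 0, -0.176, 0, 0.106, -0.117, 0, 0, 0, -0.239, 0, 0.134, -0.148, 0, 0, 0, -0.302, 0, 0.167, -0.185, 0, 0, 0, -0.378, 0, 0.201, -0.223, 0, 0, 0, -0.453, 0, 0.234, -0.26, 0, 0, 0, -0.529, 0, 0.268, -0.297, 0, 0, 0, -0.604, 0, 0.301, -0.334, 0, 0, 0, -0.68, 0, 0.335, -0.371, 0, 0, 0, -0.756, 0, 0.368, -0.408, 0, 0, 0, -0.831, 0, 0.402, -0.445, 0, 0, 0, -0.907, 0, 0.435, -0.482, 0, 0, 0, -0.982, 0, 0.463, -0.513, 0, 0, 0, -1.045, 0, 0.491, -0.544, 0, 0, 0, -1.108, 0, 0.519, -0.575, 0, 0, 0, -1.171, 0, 0.541, -0.6, 0, 0, 0, -1.221, 0, 0.558, -0.618, 0, 0, 0, -1.259, 0])

```text
time_s: 2.1
eef_pos: [0.4948, 0.2635, 0.3032]
eef_rot: [-0.0, 0.671, 0.742, -0.0]
wrist_force: [0.4, -0.6, 0.1]
opening: -0.0
grasp_force: 0.0
```

```bash
python3 -c "
from h import *
where();go(-20,103,150);go(-20,103,89)
cv2.imwrite('pics/w1.png',ctrl.camera('wrist')[:,:,::-1])"
```

```text
tip in box [-19.92468449 104.41584891 230.23679751] F [ 0.4 -0.6  0.1] t 2.1 op -0.00048568396581563395
t 2.1 at [0.4948 0.2635 0.3032] F [ 0.4 -0.6  0.1] to [0.4949 0.2621 0.223 ] shift [-0.0014 -0.      0.0802] turn [-0.001  -0.0001  0.0032]
t 2.1 at [0.4948 0.2635 0.3032] F [ 0.4 -0.6  0.1] to [0.4949 0.2621 0.162 ] shift [-1.400e-03  1.000e-04  1.412e-01] turn [-0.001  -0.0001  0.0032]
```

View pics/w1.png

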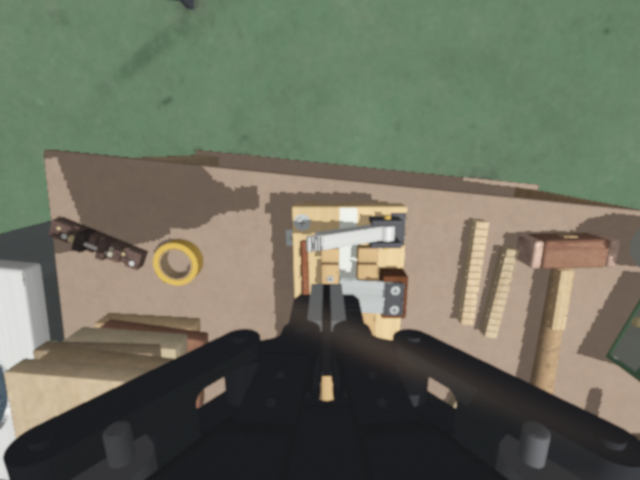

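The wrist view shows the closed fingertips at about (325, 290) near the raised bar at (310–395, 240), which fits the expected geometry. I'll press it down.

carry_out(steps=[-0.001, 0, 0.02, 0, 0, 0, 0, -0.001, 0, 0.05, 0, 0, 0, 0, -0.001, 0, 0.08, 0, 0, 0, 0, -0.001, 0, 0.095, 0, 0, 0, 0, -0.001, 0, 0.105, 0, 0, 0, 0, -0.001, 0, 0.113, 0, 0, 0, 0, -0.001, 0, 0.12, 0, 0, 0, 0, -0.001, 0, 0.126, 0, 0, 0, 0, -0.001, 0, 0.131, 0, 0, 0, 0, -0.001, 0, 0.135, 0, 0, 0, 0, -0.001, 0, 0.137, 0, 0, 0, 0, -0.001, 0, 0.139, 0, 0, 0, 0, -0.001, 0, 0.14, 0, 0, 0, 0])

```text
time_s: 3.45
eef_pos: [0.495, 0.2603, 0.1638]
eef_rot: [-0.0, 0.672, 0.741, 0.0]
wrist_force: [-0.8, 0.8, 0.7]
opening: 0.007
grasp_force: 0.4
```

```bash
python3 -c "
from h import *
where()"
```

```text
tip in box [-20.00573572 101.19914403  90.82902736] F [-0.8  0.8  0.7] t 3.45 op 0.006937002562095074
```

Next I'll press a little further, to feel solid contact.

carry_out(steps=[0.001, 0, 0.001, 0, 0, 0, 0, 0.001, 0, 0.002, 0, 0, 0, 0, 0.001, 0, 0.003, 0, 0, 0, 0, 0.001, 0, 0.003, 0, 0, 0, 0])

```text
time_s: 3.85
eef_pos: [0.4952, 0.2614, 0.1623]
eef_rot: [0.0, 0.672, 0.741, 0.0]
wrist_force: [-5.0, -2.0, 11.1]
opening: 0.0
grasp_force: 5.3
```

```bash
python3 -c "
from h import *
where()"
```

```text
tip in box [-19.73390054 102.29524575  89.2956427 ] F [-5.  -2.  11.1] t 3.85 op 0.0002792391741704646
```

carry_out(steps=[0, 0, 0, 0, 0, 0, 0, 0, 0, 0, 0, 0, 0, 0, 0, 0, -0.01, 0, 0, 0, 0, 0, 0, -0.035, 0, 0, 0, 0, 0, 0, -0.062, 0, 0, 0, 0, -0.01, 0.002, -0.063, 0, 0, 0, 0, -0.035, 0.005, -0.063, 0, 0, 0, 0, -0.065, 0.009, -0.063, 0, 0, 0, 0, -0.1, 0.012, -0.063, 0, 0, 0, 0, -0.135, 0.015, -0.063, 0, 0, 0, 0, -0.16, 0.018, -0.063, 0, 0, 0, 0, -0.175, 0.019, -0.063, 0, 0, 0, 0, -0.181, 0.02, -0.063, 0, 0, 0, 0, -0.181, 0.02, -0.063, 0, 0, 0, 0, -0.181, 0.02, -0.063, 0, 0, 0, 0])

```text
time_s: 5.35
eef_pos: [0.5321, 0.0838, 0.2237]
eef_rot: [-0.0, 0.672, 0.741, 0.0]
wrist_force: [0.1, 0.6, -0.6]
opening: -0.003
grasp_force: 0.0
```

```bash
python3 -c "
from h import *
where();go(0,-79,95);go(0,-79,90)
s=ctrl.camera('side')[190:340,220:390,::-1];t=ctrl.camera('top')[195:285,240:390,::-1]
s=cv2.resize(s,None,fx=2.8,fy=2.8,interpolation=2);t=cv2.resize(t,(320,192),interpolation=2)
o=np.zeros((420,800,3),np.uint8);o[:s.shape[0],:s.shape[1]]=s;o[:192,480:]=t;cv2.imwrite('pics/c2.png',o)"
```

```text
tip in box [ -0.24074458 -78.02828107 150.71675745] F [ 0.1  0.6 -0.6] t 5.35 op -0.002895879648130313
t 5.35 at [0.5321 0.0838 0.2237] F [ 0.1  0.6 -0.6] to [0.5325 0.0829 0.168 ] shift [-0.001   0.0003  0.0557] turn [-0.0003 -0.0004  0.0002]
t 5.35 at [0.5321 0.0838 0.2237] F [ 0.1  0.6 -0.6] to [0.5325 0.0829 0.163 ] shift [-0.001   0.0003  0.0607] turn [-0.0003 -0.0004  0.0002]
```

View pics/c2.png

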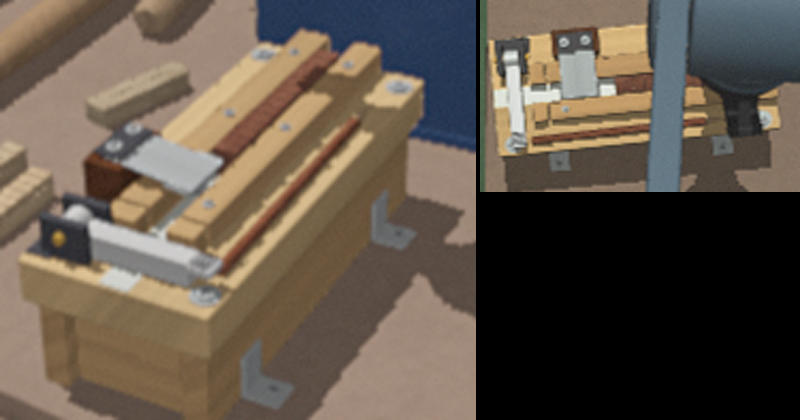

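The stop now lies flat across the groove and nothing else has moved. Next I'll descend onto the strip.

carry_out(steps=[-0.001, 0, 0.02, 0, 0, 0, 0, -0.001, 0, 0.04, 0, 0, 0, 0, -0.001, 0, 0.052, 0, 0, 0, 0, -0.001, 0, 0.058, 0, 0, 0, 0, -0.001, 0, 0.06, 0, 0, 0, 0, -0.001, 0, 0.061, 0, 0, 0, 0, -0.001, 0, 0.062, 0, 0, 0, 0, -0.001, 0, 0.063, 0, 0, 0, 0, -0.001, 0, 0.063, 0, 0, 0, 0, -0.001, 0, 0.063, 0, 0, 0, 0])

```text
time_s: 6.45
eef_pos: [0.5331, 0.0823, 0.1638]
eef_rot: [0.001, 0.672, 0.741, 0.001]
wrist_force: [-8.2, 2.4, 17.6]
opening: 0.001
grasp_force: 8.7
```

carry_out(steps=[0, 0, 0, 0, 0, 0, 0, 0.002, 0, 0, 0, 0, 0, 0, 0.005, 0, 0, 0, 0, 0, 0, 0.009, 0, 0, 0, 0, 0, 0, 0.013, 0, 0, 0, 0, 0, 0, 0.017, 0, 0, 0, 0, 0, 0, 0.02, 0, 0, 0, 0, 0, 0])

```text
time_s: 7.15
eef_pos: [0.5314, 0.1004, 0.1638]
eef_rot: [0.002, 0.672, 0.741, -0.001]
wrist_force: [-9.0, -9.6, 16.7]
opening: -0.002
grasp_force: 8.5
```

```bash
cat >> h.py <<'E'
def strip():
    a=ctrl.camera('side');w=cv2.cvtColor(a,cv2.COLOR_RGB2HSV);return a
E
python3 -c "
from h import *
where()
s=ctrl.camera('side')[190:340,220:390,::-1];cv2.imwrite('pics/c3.png',cv2.resize(s,None,fx=4,fy=4,interpolation=2))"
```

```text
tip in box [  0.64139315 -61.46760885  90.79852851] F [-9.  -9.6 16.7] t 7.15 op -0.001734880589867042
```

View pics/c3.png

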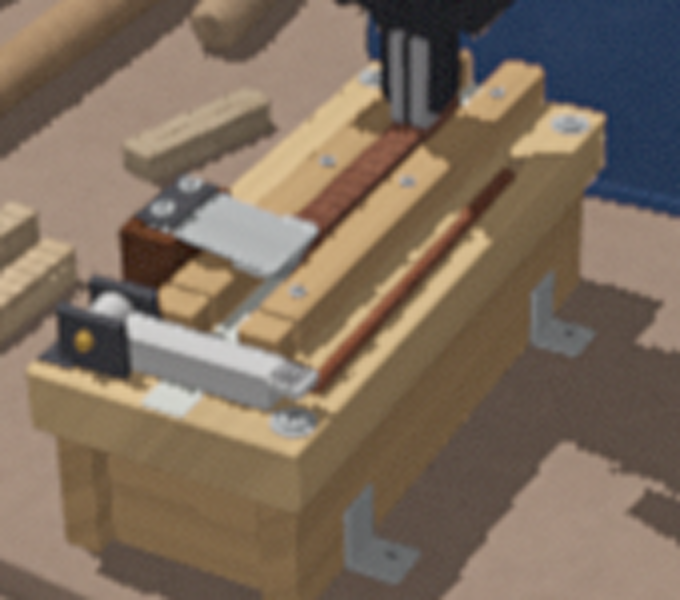

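```bash
python3 -c "
from h import *
p=ctrl.camera_params('side');M=np.linalg.inv(p['cam_to_world']);f=240/np.tan(np.radians(p['vertical_fov'])/2)
for y in(-101,-83,-61,17,34):
    w=np.r_[T+Ro.from_euler('z',YAW).apply([0,y/1e3,.091]),1];q=M@w;print(y,(f*q[0]/q[2]+p['cx']-220)*4,(f*q[1]/q[2]+p['cy']-190)*4)
b=cv2.cvtColor(ctrl.camera('top'),cv2.COLOR_RGB2BGR)[195:285,240:390];cv2.imwrite('pics/t3.png',cv2.resize(b,None,fx=5.3,fy=5.3,interpolation=2))"
```

```text
-101 467.72436477457245 71.05609159879054
-83 446.89496190655973 90.81185884672243
-61 420.5622988169705 115.78722498239915
17 318.6078901647288 212.4864717153597
34 294.413186640769 235.4340777740091
```

View pics/t3.png

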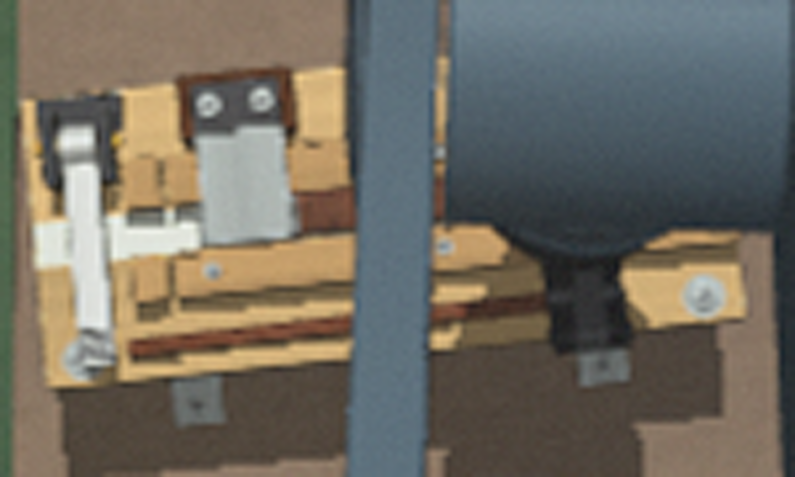

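The top view shows the strip's front has moved from crop column 338 to the leaf's edge at 295, so the strip travels with the finger. I'll keep sliding, pressing slightly harder.

carry_out(steps=[0.002, 0, 0.0005, 0, 0, 0, 0, 0.005, 0, 0.0005, 0, 0, 0, 0, 0.008, 0, 0.0005, 0, 0, 0, 0, 0.011, 0, 0.0005, 0, 0, 0, 0, 0.014, 0, 0.0005, 0, 0, 0, 0, 0.017, 0, 0.0005, 0, 0, 0, 0, 0.02, 0, 0.0005, 0, 0, 0, 0, 0.023, 0, 0.0005, 0, 0, 0, 0, 0.026, 0, 0.0005, 0, 0, 0, 0, 0.029, 0, 0.0005, 0, 0, 0, 0, 0.032, 0, 0.0005, 0, 0, 0, 0, 0.035, 0, 0.0005, 0, 0, 0, 0, 0.038, 0, 0.0005, 0, 0, 0, 0, 0.041, 0, 0.0005, 0, 0, 0, 0, 0.044, 0, 0.0005, 0, 0, 0, 0, 0.047, 0, 0.0005, 0, 0, 0, 0, 0.05, 0, 0.0005, 0, 0, 0, 0, 0.052, 0, 0.0005, 0, 0, 0, 0])

```text
time_s: 9.05
eef_pos: [0.5285, 0.1523, 0.1638]
eef_rot: [0.004, 0.672, 0.741, 0.001]
wrist_force: [1.0, -7.5, 11.7]
opening: -0.001
grasp_force: 5.7
```

```bash
python3 -c "
from h import *
where()
b=cv2.cvtColor(ctrl.camera('top'),cv2.COLOR_RGB2BGR)[195:285,240:390];s=ctrl.camera('side')[190:340,220:390,::-1]
o=np.zeros((590,800,3),np.uint8);b=cv2.resize(b[:,:60],None,fx=6.5,fy=6.5,interpolation=2);s=cv2.resize(s[40:125,:100],None,fx=4,fy=4,interpolation=2)
o[:b.shape[0],:b.shape[1]]=b;o[:s.shape[0],400:400+s.shape[1]]=s;cv2.imwrite('pics/c4.png',o)"
```

```text
tip in box [ 2.82568579 -9.49799346 90.80701352] F [ 1.  -7.5 11.7] t 9.05 op -0.0005001255802200149
```

View pics/c4.png

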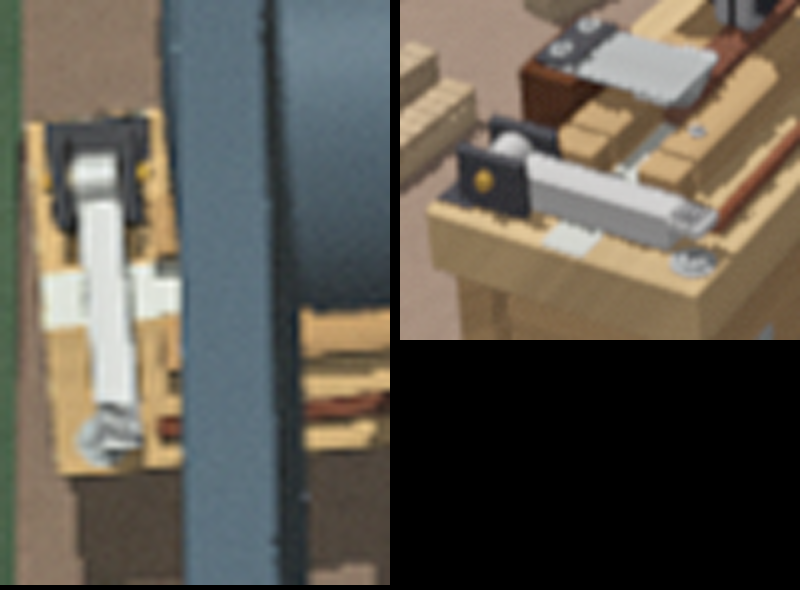

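In the side view the white bed is still visible beyond the leaf, and no strip has come through. The finger slipped when the strip met the shoe's ramp, at about 12 N. I'll lift clear, go back to the strip's rear and measure before pressing harder.

carry_out(steps=[0, 0, -0.005, 0, 0, 0, 0, 0, 0, -0.02, 0, 0, 0, 0, -0.005, -0.001, -0.035, 0, 0, 0, 0, -0.02, -0.002, -0.04, 0, 0, 0, 0, -0.04, -0.002, -0.04, 0, 0, 0, 0, -0.055, -0.002, -0.04, 0, 0, 0, 0, -0.061, -0.002, -0.04, 0, 0, 0, 0, -0.062, -0.002, -0.04, 0, 0, 0, 0, -0.062, -0.002, -0.04, 0, 0, 0, 0])

```text
time_s: 10.05
eef_pos: [0.5294, 0.0917, 0.2002]
eef_rot: [-0.0, 0.672, 0.74, -0.0]
wrist_force: [0.3, 0.8, 0.0]
opening: -0.002
grasp_force: 0.0
```

```bash
python3 -c "
from h import *
where();go(-0.5,-72,91)
s=ctrl.camera('side')[190:340,220:390,::-1];cv2.imwrite('pics/c5.png',cv2.resize(s[:110],None,fx=4.6,fy=4.6,interpolation=2))
p=ctrl.camera_params('side');M=np.linalg.inv(p['cam_to_world']);f=240/np.tan(np.radians(p['vertical_fov'])/2)
for y in(-100,-90,-80,-70,-60,30,86):
    w=np.r_[T+Ro.from_euler('z',YAW).apply([0,y/1e3,.091]),1];q=M@w;print(y,(f*q[0]/q[2]+p['cx']-220)*4.6,(f*q[1]/q[2]+p['cy']-190)*4.6)"
```

```text
tip in box [ -2.22339804 -69.91745466 127.18731214] F [0.3 0.8 0. ] t 10.05 op -0.002031454745516521
t 10.05 at [0.5294 0.0917 0.2002] F [0.3 0.8 0. ] to [0.5313 0.0898 0.164 ] shift [-0.0021  0.0017  0.0362] turn [-0.0005 -0.0004 -0.0011]
-100 536.5710503966479 82.95884999044384
-90 523.3304367546592 95.51698634166002
-80 509.8660623482057 108.28734988008894
-70 496.1722066467458 121.2753662759047
-60 482.2429524469649 134.48664773470915
30 345.2012508582051 264.46463975894034
86 247.69503853814854 356.94496903331685
```

View pics/c5.png

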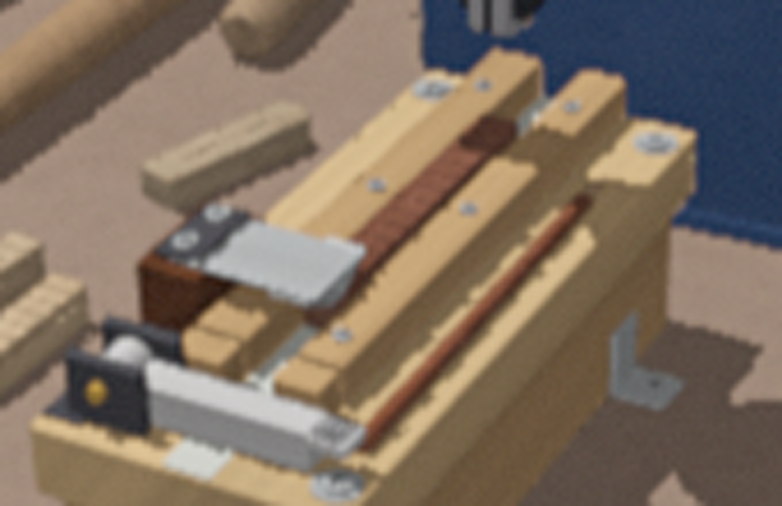

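The side view puts the strip's rear end at about (500, 120), or box y ≈ -72. The strip's centre is therefore near -13, with its front already under the shoe. About 50 mm remain, so I'll press on the rear part with about 22 N.

carry_out(steps=[0.008, 0.001, 0, 0, 0, 0, 0, 0.018, 0.002, 0.01, 0, 0, 0, 0, 0.022, 0.002, 0.025, 0, 0, 0, 0, 0.022, 0.002, 0.033, 0, 0, 0, 0, 0.022, 0.002, 0.036, 0, 0, 0, 0, 0.022, 0.002, 0.038, 0, 0, 0, 0, 0.022, 0.002, 0.039, 0, 0, 0, 0, 0.022, 0.002, 0.04, 0, 0, 0, 0, 0.022, 0.002, 0.0405, 0, 0, 0, 0, 0.022, 0.002, 0.0405, 0, 0, 0, 0])

```text
time_s: 11.1
eef_pos: [0.5285, 0.1148, 0.1636]
eef_rot: [-0.001, 0.672, 0.741, -0.001]
wrist_force: [-21.5, 2.3, 42.3]
opening: 0.003
grasp_force: 21.2
```

carry_out(steps=[0.001, 0, 0, 0, 0, 0, 0, 0.003, 0, 0, 0, 0, 0, 0, 0.005, 0, 0, 0, 0, 0, 0, 0.007, 0, 0, 0, 0, 0, 0, 0.009, 0, 0, 0, 0, 0, 0, 0.011, 0, 0, 0, 0, 0, 0, 0.013, 0, 0, 0, 0, 0, 0, 0.015, 0, 0, 0, 0, 0, 0])

```text
time_s: 11.9
eef_pos: [0.53, 0.1255, 0.1637]
eef_rot: [0.004, 0.672, 0.741, -0.001]
wrist_force: [-9.4, -16.8, 30.7]
opening: -0.003
grasp_force: 15.5
```

```bash
python3 -c "
from h import *
where()"
```

```text
tip in box [  1.63599575 -36.28433813  90.71299914] F [ -9.4 -16.8  30.7] t 11.9 op -0.0026476883753505254
```

I've used all 10 picture views, so from here I'll check by sampling colours along the groove.

```bash
cat >> h.py <<'E'
def prof(n='side',ys=range(-100,100,4),z=.091,x=0):
    a=cv2.GaussianBlur(ctrl.camera(n),(3,3),0);p=ctrl.camera_params(n);M=np.linalg.inv(p['cam_to_world']);f=240/np.tan(np.radians(p['vertical_fov'])/2);s=[]
    for y in ys:
        w=np.r_[T+Ro.from_euler('z',YAW).apply([x,y/1e3,z]),1];q=M@w;c=a[int(round(f*q[1]/q[2]+p['cy'])),int(round(f*q[0]/q[2]+p['cx']))];s.append(f"{y}:{c[0]},{c[1]},{c[2]}")
    print(' '.join(s))
E
python3 -c "
from h import *
prof();prof(x=-.004,ys=range(56,98,3))"
```

```text
-100:113,96,85 -96:117,96,74 -92:105,84,59 -88:107,85,60 -84:107,85,60 -80:109,88,64 -76:109,89,63 -72:115,87,63 -68:114,79,61 -64:79,54,46 -60:43,36,37 -56:31,30,33 -52:31,31,35 -48:30,30,35 -44:38,38,42 -40:67,66,69 -36:100,99,102 -32:95,89,90 -28:86,66,60 -24:107,70,55 -20:128,84,66 -16:139,93,73 -12:138,92,73 -8:140,93,74 -4:140,93,74 0:132,86,69 4:134,88,69 8:131,86,67 12:136,89,70 16:132,93,78 20:146,124,116 24:168,168,168 28:139,138,139 32:161,163,164 36:137,139,139 40:158,159,159 44:157,158,158 48:150,151,152 52:129,126,124 56:84,62,53 60:85,62,48 64:101,80,57 68:104,83,59 72:100,79,56 76:102,81,57 80:100,80,56 84:103,83,57 88:111,88,62 92:98,78,54 96:100,80,59
56:81,56,48 59:80,56,46 62:79,56,45 65:81,62,52 68:102,89,78 71:118,103,85 74:117,103,85 77:117,103,85 80:117,103,85 83:117,103,85 86:112,93,70 89:129,117,100 92:156,145,126 95:151,138,119
```

The strip's front has now emerged past the leaf to y ≈ 60–64, so it's moving. I'll continue with slightly less pressure.

carry_out(steps=[0.001, 0, -0.0005, 0, 0, 0, 0, 0.003, 0, -0.0005, 0, 0, 0, 0, 0.005, 0, -0.0005, 0, 0, 0, 0, 0.007, 0, -0.0005, 0, 0, 0, 0, 0.009, 0, -0.0005, 0, 0, 0, 0, 0.011, 0, -0.0005, 0, 0, 0, 0, 0.013, 0, -0.0005, 0, 0, 0, 0, 0.015, 0, -0.0005, 0, 0, 0, 0, 0.017, 0, -0.0005, 0, 0, 0, 0, 0.019, 0, -0.0005, 0, 0, 0, 0, 0.02, 0, -0.0005, 0, 0, 0, 0])

```text
time_s: 13.1
eef_pos: [0.5278, 0.1459, 0.1637]
eef_rot: [0.003, 0.672, 0.741, -0.001]
wrist_force: [-8.0, -15.9, 27.4]
opening: -0.002
grasp_force: 13.9
```

```bash
python3 -c "
from h import *
where();prof(ys=range(56,98,3));prof(x=-.004,ys=range(56,98,3))"
```

```text
tip in box [  1.51380456 -15.77910894  90.70299243] F [ -8.  -15.9  27.4] t 13.1 op -0.0019154585442543491
56:76,53,47 59:73,45,36 62:87,55,44 65:116,75,60 68:120,79,63 71:101,66,53 74:94,62,50 77:106,74,60 80:96,71,55 83:99,77,56 86:109,87,61 89:113,91,64 92:99,79,55 95:101,82,60
56:73,50,42 59:72,47,37 62:76,49,40 65:100,64,51 68:110,71,57 71:98,64,51 74:92,61,50 77:100,69,57 80:94,66,54 83:81,56,47 86:90,68,52 89:127,115,98 92:158,147,128 95:153,140,120
```

carry_out(steps=[0.001, 0, 0, 0, 0, 0, 0, 0.003, 0, 0, 0, 0, 0, 0, 0.005, 0, 0, 0, 0, 0, 0, 0.007, 0, 0, 0, 0, 0, 0, 0.009, 0, 0, 0, 0, 0, 0, 0.011, 0, 0, 0, 0, 0, 0, 0.012, 0, 0, 0, 0, 0, 0, 0.013, 0, 0, 0, 0, 0, 0])

```text
time_s: 14.0
eef_pos: [0.5266, 0.1589, 0.1637]
eef_rot: [0.003, 0.672, 0.741, -0.001]
wrist_force: [-7.8, -16.0, 27.3]
opening: 0.0
grasp_force: 14.1
```

carry_out(steps=[0.001, 0, 0, 0, 0, 0, 0, 0.002, 0, 0, 0, 0, 0, 0, 0.003, 0, 0, 0, 0, 0, 0, 0.004, 0, 0, 0, 0, 0, 0])

```text
time_s: 14.4
eef_pos: [0.5262, 0.1628, 0.1637]
eef_rot: [0.003, 0.672, 0.741, -0.001]
wrist_force: [-8.6, -14.8, 28.3]
opening: -0.001
grasp_force: 14.1
```

```bash
python3 -c "
from h import *
where();prof(ys=range(74,100,2));prof(x=-.004,ys=range(74,100,2))"
```

```text
tip in box [ 1.48269553  1.19626059 90.72578564] F [ -8.6 -14.8  28.3] t 14.4 op -0.0005452082155370239
74:130,85,68 76:130,84,68 78:128,83,66 80:130,85,68 82:133,87,70 84:128,85,68 86:108,71,56 88:105,68,54 90:93,61,49 92:97,66,53 94:97,69,57 96:99,73,60 98:128,115,105
74:124,80,65 76:119,77,63 78:119,77,63 80:117,75,60 82:122,79,63 84:118,77,62 86:119,78,63 88:102,67,53 90:87,58,46 92:87,58,48 94:90,60,49 96:107,82,73 98:137,124,119
```

carry_out(steps=[0.001, 0, 0, 0, 0, 0, 0, 0.002, 0, 0, 0, 0, 0, 0])

```text
time_s: 14.7
eef_pos: [0.5259, 0.1648, 0.1637]
eef_rot: [0.003, 0.672, 0.741, -0.001]
wrist_force: [-7.8, -16.4, 28.4]
opening: -0.004
grasp_force: 14.1
```

carry_out(steps=[0.001, 0, 0, 0, 0, 0, 0, 0.002, 0, 0, 0, 0, 0, 0])

```text
time_s: 14.9
eef_pos: [0.5258, 0.1668, 0.1637]
eef_rot: [0.003, 0.672, 0.741, -0.001]
wrist_force: [-6.8, -15.4, 28.2]
opening: 0.001
grasp_force: 14.2
```

carry_out(steps=[0.001, 0, 0, 0, 0, 0, 0, 0.002, 0, 0, 0, 0, 0, 0])

```text
time_s: 15.1
eef_pos: [0.5255, 0.1688, 0.1637]
eef_rot: [0.003, 0.672, 0.741, -0.001]
wrist_force: [-8.1, -15.7, 29.0]
opening: -0.003
grasp_force: 14.2
```

```bash
python3 -c "
from h import *
where();prof(ys=range(84,110,2));prof(x=-.004,ys=range(84,110,2))"
```

```text
tip in box [ 1.45360721  7.22485594 90.72076182] F [ -8.1 -15.7  29. ] t 15.1 op -0.002577575043026963
84:127,83,66 86:130,85,68 88:133,86,69 90:131,86,68 92:113,73,58 94:97,64,52 96:97,67,55 98:126,110,104 100:185,180,177 102:210,208,207 104:211,210,209 106:210,209,209 108:207,206,205
84:116,75,59 86:124,80,64 88:119,77,61 90:118,77,61 92:105,67,53 94:103,67,53 96:100,76,68 98:132,120,116 100:187,183,181 102:209,208,207 104:210,209,208 106:210,209,208 108:207,206,204
```

The profile shows red up to the stop's edge at 97, and the force has levelled off with the finger slipping, so the strip looks home. I'll lift off and move away to verify.

carry_out(steps=[0, 0, -0.003, 0, 0, 0, 0, 0, 0, -0.008, 0, 0, 0, 0, 0, 0, -0.02, 0, 0, 0, 0, 0, 0, -0.045, 0, 0, 0, 0, 0, 0, -0.075, 0, 0, 0, 0, -0.01, -0.01, -0.1, 0, 0, 0, 0, -0.03, -0.03, -0.12, 0, 0, 0, 0, -0.06, -0.05, -0.12, 0, 0, 0, 0, -0.1, -0.07, -0.12, 0, 0, 0, 0, -0.14, -0.09, -0.12, 0, 0, 0, 0, -0.18, -0.11, -0.12, 0, 0, 0, 0, -0.22, -0.13, -0.12, 0, 0, 0, 0, -0.25, -0.14, -0.12, 0, 0, 0, 0, -0.26, -0.145, -0.12, 0, 0, 0, 0, -0.26, -0.145, -0.12, 0, 0, 0, 0, -0.26, -0.145, -0.12, 0, 0, 0, 0])

```text
time_s: 16.8
eef_pos: [0.4048, -0.1004, 0.2804]
eef_rot: [-0.0, 0.672, 0.741, 0.0]
wrist_force: [0.3, 0.1, 0.3]
opening: -0.0
grasp_force: 0.0
```

```bash
python3 -c "
from h import *
where()
prof(ys=range(74,112,2));prof('top',ys=range(-60,36,3));prof('top',ys=range(62,112,2))"
```

```text
tip in box [-144.9075436  -249.00797808  207.39133379] F [0.3 0.1 0.3] t 16.8 op -0.00016717348953585975
74:128,84,65 76:121,78,62 78:121,78,62 80:123,80,64 82:124,80,65 84:121,78,63 86:122,78,63 88:125,81,64 90:123,79,63 92:108,69,54 94:93,61,49 96:91,62,51 98:115,101,95 100:171,167,165 102:199,198,197 104:201,200,199 106:201,200,199 108:198,197,196 110:178,178,176
-60:205,209,198 -57:170,171,162 -54:210,212,202 -51:210,212,202 -48:210,213,203 -45:209,212,203 -42:209,212,202 -39:206,209,198 -36:169,172,162 -33:209,212,203 -30:211,214,205 -27:202,204,194 -24:133,102,84 -21:124,84,64 -18:121,84,64 -15:125,86,66 -12:118,81,61 -9:110,76,58 -6:116,80,60 -3:114,78,59 0:116,80,61 3:124,83,64 6:112,77,60 9:113,79,60 12:122,83,63 15:119,81,62 18:114,79,59 21:118,82,62 24:110,76,58 27:119,84,66 30:126,122,115 33:158,163,158
62:165,170,165 64:135,128,120 66:115,92,79 68:113,79,62 70:116,78,60 72:110,74,57 74:99,68,53 76:98,67,52 78:105,71,54 80:109,74,56 82:109,74,58 84:107,73,57 86:107,72,56 88:108,72,55 90:115,83,67 92:184,181,168 94:188,192,182 96:190,193,186 98:209,212,206 100:219,222,217 102:219,221,217 104:217,219,215 106:207,211,205 108:196,200,192 110:201,206,195
```

Both views agree that the strip's front top edge is at y ≈ 91 (dark front face beyond it), about 5 mm short of the stop. The finger never slipped, so one more short push is needed.

carry_out(steps=[0.01, 0.005, 0, 0, 0, 0, 0, 0.03, 0.015, 0, 0, 0, 0, 0, 0.06, 0.035, 0, 0, 0, 0, 0, 0.095, 0.055, 0, 0, 0, 0, 0, 0.13, 0.078, 0, 0, 0, 0, 0, 0.165, 0.1, 0, 0, 0, 0, 0, 0.2, 0.12, 0, 0, 0, 0, 0, 0.225, 0.135, 0, 0, 0, 0, 0, 0.239, 0.143, 0.01, 0, 0, 0, 0, 0.243, 0.145, 0.03, 0, 0, 0, 0, 0.243, 0.145, 0.06, 0, 0, 0, 0, 0.243, 0.145, 0.09, 0, 0, 0, 0, 0.243, 0.145, 0.105, 0, 0, 0, 0, 0.243, 0.145, 0.108, 0, 0, 0, 0, 0.243, 0.145, 0.108, 0, 0, 0, 0])

```text
time_s: 18.45
eef_pos: [0.5255, 0.1553, 0.1726]
eef_rot: [-0.0, 0.672, 0.741, -0.0]
wrist_force: [0.4, -0.6, -0.2]
opening: -0.004
grasp_force: 0.0
```

```bash
python3 -c "
from h import *
where()"
```

```text
tip in box [ 9.17227845e-02 -6.26383956e+00  9.96153665e+01] F [ 0.4 -0.6 -0.2] t 18.45 op -0.00356623007482495
```

carry_out(steps=[0, 0, 0.004, 0, 0, 0, 0, 0, 0, 0.008, 0, 0, 0, 0, 0, 0, 0.0095, 0, 0, 0, 0, 0, 0, 0.0105, 0, 0, 0, 0, 0, 0, 0.0115, 0, 0, 0, 0, 0, 0, 0.012, 0, 0, 0, 0, 0, 0, 0.012, 0, 0, 0, 0])

```text
time_s: 19.15
eef_pos: [0.526, 0.1547, 0.1637]
eef_rot: [0.001, 0.672, 0.741, 0.0]
wrist_force: [-10.1, -1.7, 22.8]
opening: -0.002
grasp_force: 11.6
```

carry_out(steps=[0.001, 0, 0, 0, 0, 0, 0, 0.002, 0, 0, 0, 0, 0, 0, 0.003, 0, 0, 0, 0, 0, 0, 0.004, 0, 0, 0, 0, 0, 0])

```text
time_s: 19.55
eef_pos: [0.526, 0.156, 0.1638]
eef_rot: [0.002, 0.672, 0.741, -0.002]
wrist_force: [-10.3, -15.5, 23.2]
opening: 0.002
grasp_force: 11.9
```

carry_out(steps=[0.001, 0, 0, 0, 0, 0, 0, 0.0015, 0, 0, 0, 0, 0, 0])

```text
time_s: 19.75
eef_pos: [0.5258, 0.1574, 0.1638]
eef_rot: [0.002, 0.672, 0.741, -0.002]
wrist_force: [-8.8, -14.7, 23.6]
opening: 0.001
grasp_force: 11.9
```

```bash
python3 -c "
from h import *
where();prof(ys=range(80,104,2))"
```

```text
tip in box [ 0.60960064 -4.14333885 90.75113957] F [ -8.8 -14.7  23.6] t 19.75 op 0.0006828856837446483
80:128,83,67 82:131,86,68 84:130,85,68 86:127,82,66 88:128,83,66 90:132,86,69 92:127,82,65 94:115,75,61 96:111,74,62 98:127,109,103 100:180,176,175 102:207,206,205
```

carry_out(steps=[0.001, 0, 0, 0, 0, 0, 0, 0.002, 0, 0, 0, 0, 0, 0])

```text
time_s: 20.0
eef_pos: [0.5256, 0.1593, 0.1638]
eef_rot: [0.002, 0.672, 0.741, -0.002]
wrist_force: [-9.6, -14.4, 23.7]
opening: -0.003
grasp_force: 11.9
```

carry_out(steps=[0.001, 0, 0, 0, 0, 0, 0, 0.0015, 0, 0, 0, 0, 0, 0])

```text
time_s: 20.2
eef_pos: [0.5261, 0.1611, 0.1638]
eef_rot: [0.003, 0.672, 0.741, -0.001]
wrist_force: [-6.1, -15.3, 20.0]
opening: 0.0
grasp_force: 10.2
```

carry_out(steps=[0.001, 0, 0, 0, 0, 0, 0, 0.0015, 0, 0, 0, 0, 0, 0])

```text
time_s: 20.4
eef_pos: [0.5265, 0.1627, 0.1638]
eef_rot: [0.003, 0.672, 0.741, -0.0]
wrist_force: [-4.3, -13.9, 18.4]
opening: 0.001
grasp_force: 8.9
```

```bash
python3 -c "
from h import *
where();prof(ys=range(80,104,2))"
```

```text
tip in box [ 1.85861039  1.06004537 90.782847  ] F [ -4.3 -13.9  18.4] t 20.4 op 0.0009736558851641332
80:132,87,69 82:129,85,67 84:130,85,68 86:129,83,67 88:130,84,67 90:131,84,68 92:133,86,68 94:128,84,68 96:127,85,70 98:138,115,107 100:181,177,175 102:208,207,206
```

The dark front face is gone and the force now shows slip (lateral/normal ≈ 0.76), so the strip is against the stop. I'll lift off and check.

carry_out(steps=[0, 0, -0.003, 0, 0, 0, 0, 0, 0, -0.008, 0, 0, 0, 0, 0, 0, -0.02, 0, 0, 0, 0, 0, 0, -0.045, 0, 0, 0, 0, 0, 0, -0.075, 0, 0, 0, 0, -0.01, -0.01, -0.1, 0, 0, 0, 0, -0.03, -0.03, -0.12, 0, 0, 0, 0, -0.06, -0.05, -0.12, 0, 0, 0, 0, -0.1, -0.07, -0.12, 0, 0, 0, 0, -0.14, -0.09, -0.12, 0, 0, 0, 0, -0.18, -0.11, -0.12, 0, 0, 0, 0, -0.22, -0.13, -0.12, 0, 0, 0, 0, -0.25, -0.14, -0.12, 0, 0, 0, 0, -0.26, -0.145, -0.12, 0, 0, 0, 0, -0.26, -0.145, -0.12, 0, 0, 0, 0, -0.26, -0.145, -0.12, 0, 0, 0, 0])

```text
time_s: 22.05
eef_pos: [0.4055, -0.1069, 0.2806]
eef_rot: [-0.0, 0.672, 0.741, 0.0]
wrist_force: [-0.1, -0.2, 0.3]
opening: 0.002
grasp_force: 0.0
```

```bash
python3 -c "
from h import *
where()
prof(ys=range(84,104,2));prof('top',ys=range(-34,-10,2));prof('top',ys=range(80,112,2))"
```

```text
tip in box [-144.87717753 -255.48686077  207.56280652] F [-0.1 -0.2  0.3] t 22.05 op 0.001526096689610097
84:123,79,63 86:120,77,61 88:121,77,62 90:121,78,62 92:125,80,63 94:120,78,62 96:119,79,64 98:130,109,100 100:173,168,166 102:199,198,197
-34:209,212,203 -32:209,212,203 -30:209,212,203 -28:210,213,203 -26:211,214,205 -24:204,207,197 -22:177,172,159 -20:143,120,104 -18:127,90,70 -16:124,83,63 -14:117,81,62 -12:118,81,62
80:101,69,53 82:106,72,55 84:109,74,57 86:106,73,56 88:99,68,53 90:100,68,53 92:109,73,55 94:122,94,78 96:168,161,151 98:209,213,206 100:220,223,217 102:219,221,216 104:217,220,214 106:208,212,205 108:196,201,193 110:201,206,195
```

The strip runs from y ≈ -20.5 to 95.5 with no gap at the stop, so it's home.

```bash
python3 -c "
from bench import ctrl
print(ctrl.hand_in())"
```

```text
the job is handed in; nothing more can be done
None
```

I pressed the flip stop flat, slid the strip under the spring until its end met the stop (centre at y ≈ +37 mm by the cameras, no gap), and handed the job in with the arm clear at about 22 s; the hand-in gave no verdict.

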